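# Wedge the tip box tight in its bench holder

### The arm

A 6-joint arm with a two-finger parallel gripper is mounted at the origin on a cart in front of the work surface, level with it; the furniture and walls round the work are solid. World frame = base frame: x ahead of the robot, y to its left, z up, the work surface at z = 0. Lengths are in m, angles in rad, forces in N, time in s.
With the tool pointing down it reaches from about 0.35 to 0.975 m from the base axis. Payload 4.9 kg.
Tool frame: the origin (TCP) lies midway between the tips of the shut fingers; the grasp point (between the pads) lies ctrl.grip_point_offset behind it (ctrl.grip_point_offset is the distance from the TCP to the grasp point, in m); x points along the fingers, y is the direction in which the jaws open and shut, and the axes are right-handed (so a half turn about x gives the same grasp; the last joint's range is limited). The gripper opens to 85 mm and grips with 20 to 120 N. Pads are 22 mm wide; open, the fingers measure 114 mm over their backs; the gripper's body (76 mm by 85 mm) begins 54 mm behind the grasp point. The pads swing forward as they close: fully open they stand 13 mm farther back than shut.
Start: joints at [-1.344, 0.053, 1.613, -0, 1.476, -0.119], TCP at [0.212, -0.588, 0.231] pointing down, gripper open.
Joint ranges: [-3.01, 3.01], [-1.01, 2.22], [0.06, 2.58], [-1.02, 4.17], [0.09, 2.62], [-3.14, 3.14]. Speed limits (rad/s): [2.57, 2.57, 3.14, 3.14, 3.14, 3.14].

### API

Orientations are given as a rotation vector (axis times angle).
In Python, from station import ctrl gives the robot as it stands. The module is installed in compiled form; this text tells all that it offers.
- The arm moves only by the tool drive_tool, never from a script. Its argument "commands" is text: rows parted by semicolons, each of 5 numbers parted by spaces: the closure, from -1 (fully open) to 1 (shut), so that 0 is half open, then the shift along the tool's x, y, z in units of 40 mm (1.0 is 40 mm), then the turn about the tool's x in units of 5 degrees (1.0 is 5 degrees). A call has 1 to 8 rows; each row is the pose to reach, as a shift and turn from the pose commanded when the call began, along the tool's axes at that moment; what a row does not reach only later rows make up. A row lasts 1/12 s, in which the tool goes at most 41.7 mm and 7.16 degrees, less where a joint would pass 70% of its speed; a pose out of reach is approached as far as the arm can. A call with a gripper value outside its range is refused whole. The fingers move at their own pace and stop on an object; "newtons" is the grip in N (left out, the last holds). Time passes only in rows, so rows that repeat a pose let the fingers close. It gives the time, the measured TCP pose, the force and the opening at its end, in the units of the state.
- ctrl.get_obs(): the state, without advancing time (a new reading comes with each control period).
- ctrl.get_image(name): name is "scene" or "side" or "wrist"; returns (picture, depth): 384x512x3 uint8, blue, green, red; 384x512 float32, m along the optical axis (not along the pixel's ray), 0 where there is no reading.
- ctrl.camera_info(name): a dict with "K" (3x3 intrinsics, pixels), "T" (4x4, takes a point from camera to world coordinates). Camera axes: x right, y down, z forward; pixel columns grow to the right and rows downward; lengths in m; the calibration is good to about 2 mm. A picture is of the moment at which its call begins: read the wrist's pose just before it. camera_info takes no time and is no camera call; for the wrist camera it gives the pose at the moment of the call.
- ctrl.finish_job(): hands the job in, once; it reports no verdict.
The state is a dict: "t": time; "q": joint angles; "dq": joint speeds; "effort": joint torques, N m; "tool_pos": TCP position; "tool_rot": TCP orientation; "contact_force": force on the tool from outside, world axes, zero at the start; "wrist_torque": the same for the moment, N m; "opening": finger opening in m.
Only numpy, scipy, OpenCV 4.12 (cv2) and the standard library are available. Lean on these libraries where they do the work, as an engineer would, in place of code of your own. Each camera call takes 0.05 s, during which the arm holds its last target.

### The job

Clamp the pipette tip box in its bench holder: take the mallet by its handle and drive the wedge sideways with at least three separate light taps on its thick end, drawing back between them, until it stops advancing and the box is held tight. Touch the wedge with nothing but the mallet, never load it hard (35 N is too much), and leave the two bottles where they stand. Then lay the mallet flat on the table clear of the holder and let go.

Things in the scene. Friction and masses are not known exactly. Their poses are not given: they have to be found in the camera images.
- holder: aluminium bench holder fixed to the table, base plate 166 x 148 mm, 8 mm thick; origin on the table under its middle; x = clamping direction, away from the robot, y = driving direction of the wedge. From near to far along x: slanted bar (34 mm high on the plate), wedge slot, loose sliding jaw, tip box, stiff sprung rubber pad, far rail. Slot parts span y = -62 to +62 mm.
- wedge: loose grey plastic wedge standing on the base plate in the slot's mouth, 140 mm long, 40 mm high, 28.5 mm thick at the butt, 11 mm at the nose, 90 g, slippery (friction about 0.3), self-locking: it stays where it is left. Origin at the bottom of the butt, on the edge of the flat face along the jaw; its y axis points to the nose (driving direction), x to the jaw.
- wedge_butt (a point): middle of the flat butt face (28.5 x 40 mm) of the wedge, the face to tap, 20 mm above the wedge's underside. Pushed along the wedge's y, it gives way at under 3 N at first, then the push needed grows by about 2 to 4 N per mm of advance; after a push of 15 N the wedge is tight.
- mallet: loose mallet, 300 g, lying flat: head a dark block 36 x 90 x 36 mm (x, y, z), white striking faces at y = +45 and -45 mm; wooden handle along -x, 20 mm wide, 24 mm high, free from 18 to 124 mm from the head's middle, centre line 18 mm above the underside; dark butt 14 x 26 x 36 mm at its end. Origin under the middle of the head; z up.
- mallet_grip (a point): the place to grip the handle from above, 62 mm from the head's middle, 20 mm above the mallet's underside; the fingers close along the mallet's y
- mallet_head (a point): centre of the mallet head, 45 mm from either striking face
- jaw: the holder's sliding jaw plate between wedge and tip box, 10 x 118 mm, top 50 mm above the table; its origin coincides with the holder's until the jaw is pushed along the holder's x
- tip_box: pipette tip box, 71 x 122 mm, standing loose on the base plate between jaw and pad, with 1 to 2 mm of play; origin under it
- bottle_small: small brown bottle with cap, 34 mm across, 62 mm high, near the holder; origin under it; to be left alone
- bottle_big: white bottle with cap, 51 mm across, 98 mm high, behind the work; origin under it; to be left alone
- slot_mouth (a point): open end of the wedge slot: y = -62 mm of the holder, on top of the base plate (8 mm above the table). The slot narrows by 1 mm in 8 mm towards +y. A tongue of the plate, 44 mm wide, 8 mm thick, carries the wedge from here 87 mm outwards (-y). The slanted bar is not set exactly, so the wedge jams anywhere over some 40 mm, its butt 15 to 51 mm outside this point: it must be felt.

How it is judged:
On the way, in this order (a step that is already met when the one before it is completed fails the run):
1. the mallet is lifted off the table (height (world z) of mallet_head above 0.024 m), for 0.1 s.
2. first tap: the mallet touches the wedge (contact force between mallet and wedge above 0.15 N).
3. the mallet is off the wedge (contact force between mallet and wedge below 0.05 N), for 0.1 s.
4. second tap (contact force between mallet and wedge above 0.15 N).
5. the mallet is off the wedge (contact force between mallet and wedge below 0.05 N), for 0.1 s.
6. a further tap that leaves the box under clamping force (12 N or more) (contact force between mallet and wedge above 3 N and contact force between jaw and tip_box above 12 N).
At the end, for the whole second after the job is handed in: the wedge sits straight and down in its slot and presses jaw and tip box together with at least 12 N, at rest with nothing pushing it; the mallet lies flat on the table (head centre below 23 mm, tilt below 0.12 rad), released, clear of wedge and holder (contact force between jaw and tip_box above 12 N and contact force between wedge and jaw above 12 N and linear speed of wedge below 0.01 m/s and z of wedge_butt in the frame of holder below 0.036 m and angle between the y axis of wedge and the y axis of holder, either way round below 0.06 rad and contact force between mallet and anything else above 0.5 N and contact force between mallet and wedge below 0.05 N and contact force between mallet and holder below 0.05 N and contact force between mallet and the fingers below 0.05 N and height (world z) of mallet_head below 0.023 m and angle between mallet's own z axis and vertical below 0.12 rad and linear speed of mallet below 0.02 m/s); the robot touches nothing.
It fails at once if the mallet presses or hits the wedge with more than 35 N (contact force between mallet and wedge above 35 N).
It fails at once if fingers touch the wedge (contact force between the fingers and wedge above 0.5 N).
It fails at once if the arm touches the wedge (contact force between the arm and wedge above 0.5 N).
It fails at once if the small bottle is knocked or shoved (distance of bottle_small from where it was at the start of the episode above 0.02 m or angle between bottle_small's own z axis and vertical above 0.4 rad).
It fails at once if the big bottle is knocked or shoved (distance of bottle_big from where it was at the start of the episode above 0.02 m or angle between bottle_big's own z axis and vertical above 0.4 rad).
It also fails if it takes over 58 s, if anything falls off the work surface, if the arm or the gripper's body presses on something with over 40 N, if the wrist force passes 120 N, or if a joint passes its speed limit or range.

## Working session

There is one attempt and no reset: what is moved stays moved. The work goes in short steps, Python scripts to look and compute and a tool call to move; the robot and the scene stay as the last step left them, time stands still between calls to the robot, and variables do not carry over. Pictures are saved under pics/ and viewed, and the job is handed in when it is done.

Besides the shell and the picture viewer there is one more tool, called as name(argument=value, ...) on one line, values as JSON. drive_tool: Moves the arm, as the interface text tells. Its arguments: {"type":"object","properties":{"commands":{"type":"string"},"newtons":{"type":"number"}},"required":["commands"]}

```bash
mkdir -p pics
cat > h.py <<'E'
import numpy as np, cv2
from station import ctrl
from scipy.spatial.transform import Rotation as R
def snap(n,tag):
    info=ctrl.camera_info(n); im,d=ctrl.get_image(n)
    cv2.imwrite(f'pics/{tag}.png',im); np.savez(f'pics/{tag}.npz',d=d,K=info['K'],T=info['T'],im=im)
def load(tag):
    return np.load(f'pics/{tag}.npz')
def pt(z,u,v):
    d=z['d'];K=z['K'];T=z['T']
    w=d[max(0,int(v)-1):int(v)+2,max(0,int(u)-1):int(u)+2]; w=w[w>0]
    dd=np.median(w)
    p=np.array([(u-K[0,2])/K[0,0]*dd,(v-K[1,2])/K[1,1]*dd,dd,1]); return (T@p)[:3]
def cloud(z):
    d=z['d'];K=z['K'];T=z['T']
    v,u=np.mgrid[:d.shape[0],:d.shape[1]]
    P=np.stack([(u-K[0,2])/K[0,0]*d,(v-K[1,2])/K[1,1]*d,d,np.ones_like(d)],-1)@T.T
    P=P[...,:3]; P[d==0]=np.nan; return P
def st():
    o=ctrl.get_obs()
    for k in ['t','q','tool_pos','tool_rot','contact_force','opening']: print(k,np.round(o[k],4))
    print(np.round(R.from_rotvec(o['tool_rot']).as_matrix(),3))
E
python3 - <<'E'
from h import *
st(); print(ctrl.grip_point_offset)
for n in ['scene','side','wrist']: snap(n,n+'0'); print(ctrl.camera_info(n))
E
```

```text
t 0.0
q [-1.344   0.0533  1.6143 -0.      1.476  -0.119 ]
tool_pos [ 0.2117 -0.5874  0.2301]
tool_rot [ 2.0343  0.3573 -2.0345]
contact_force [0.4607 0.3151 0.1397]
opening 0.0853
[[-0.     0.339 -0.941]
 [ 0.002 -0.941 -0.339]
 [-1.    -0.002 -0.   ]]
0.0187
{'K': array([[435.94284806,   0.        , 261.77089976],
       [  0.        , 435.94284806, 192.01188936],
       [  0.        ,   0.        ,   1.        ]]), 'T': array([[-0.87447758, -0.35557969,  0.32992733,  0.14886385],
       [-0.48506398,  0.63910844, -0.59686961,  0.71445511],
       [ 0.00137537, -0.68198496, -0.7313649 ,  1.00168789],
       [ 0.        ,  0.        ,  0.        ,  1.        ]])}
{'K': array([[460.80629633,   0.        , 255.90314905],
       [  0.        , 460.80629633, 187.3473885 ],
       [  0.        ,   0.        ,   1.        ]]), 'T': array([[-0.97547885,  0.17821038, -0.12915908,  0.73587633],
       [ 0.21961551,  0.74949347, -0.62452267,  0.81267067],
       [-0.01449253, -0.637574  , -0.77025279,  1.12525706],
       [ 0.        ,  0.        ,  0.        ,  1.        ]])}
{'K': array([[294.1310038 ,   0.        , 245.91835021],
       [  0.        , 294.1310038 , 183.65201625],
       [  0.        ,   0.        ,   1.        ]]), 'T': array([[ 0.33936769, -0.89423944, -0.29183112,  0.28659548],
       [-0.94064891, -0.32362082, -0.10222129, -0.56082623],
       [-0.00303231,  0.30920123, -0.9509918 ,  0.37308491],
       [ 0.        ,  0.        ,  0.        ,  1.        ]])}
```

View pics/scene0.png

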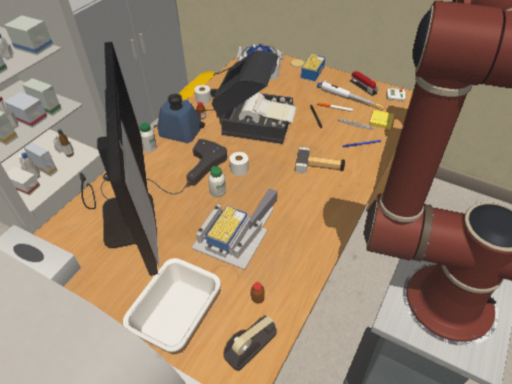

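View pics/side0.png

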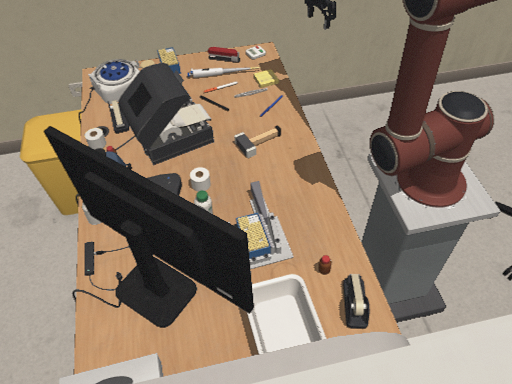

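View pics/wrist0.png

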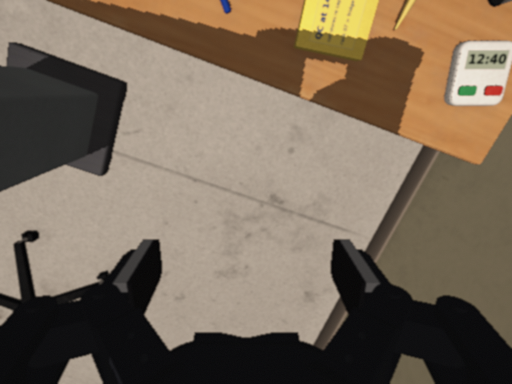

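The scene view shows the mallet head at about (303,160) with its handle running to (345,165). The holder is at (235,230), with the grey wedge sticking out at (268,200). The white bottle is at (217,180) and the small bottle at (258,290). Next I'll crop and enlarge.

Run:
```python
from h import *
z=load('scene0'); s=load('side0')
a=cv2.resize(z['im'][140:300,180:360],None,fx=4.4,fy=3.7,interpolation=cv2.INTER_CUBIC)
cv2.imwrite('pics/c1.png',cv2.resize(z['im'][140:310,190:360],(600,600),interpolation=cv2.INTER_CUBIC))
cv2.imwrite('pics/c2.png',cv2.resize(s['im'][115:285,180:350],(600,600),interpolation=cv2.INTER_CUBIC))
for n,l in [('scene',[(303,160),(303,152),(302,168),(330,164),(341,165),(268,200),(263,210),(273,193),(228,225),(217,172),(258,286),(205,240),(233,262),(265,238)]),('side',[(246,146),(265,136),(278,130),(257,190),(262,205),(203,197),(326,260),(252,235)])]:
    for u,v in l: print(n,u,v,np.round(pt(load(n+'0'),u,v),4))
```

```text
scene 303 160 [ 0.5357 -0.2616  0.0377]
scene 303 152 [ 0.5527 -0.2975  0.037 ]
scene 302 168 [ 0.5262 -0.2356  0.028 ]
scene 330 164 [ 0.4552 -0.2984  0.0265]
scene 341 165 [ 0.4211 -0.3074  0.0302]
scene 268 200 [ 0.5463 -0.0424  0.0508]
scene 263 210 [ 0.544  -0.0079  0.0423]
scene 273 193 [ 0.5476 -0.0762  0.0485]
scene 228 225 [0.5947 0.1001 0.0601]
scene 217 172 [ 0.7121 -0.03    0.0973]
scene 258 286 [0.4277 0.2281 0.0626]
scene 205 240 [0.6466 0.1445 0.0095]
scene 233 262 [0.5392 0.1686 0.0087]
scene 265 238 [0.5052 0.0502 0.0006]
side 246 146 [ 0.5461 -0.2518  0.036 ]
side 265 136 [ 0.4717 -0.292   0.0272]
side 278 130 [ 0.4228 -0.3051  0.0322]
side 257 190 [ 0.5544 -0.0494  0.0486]
side 262 205 [0.5525 0.0085 0.0472]
side 203 197 [ 0.7182 -0.022   0.0958]
side 326 260 [0.432  0.2364 0.0617]
side 252 235 [0.605  0.1116 0.0573]
```

View pics/c1.png

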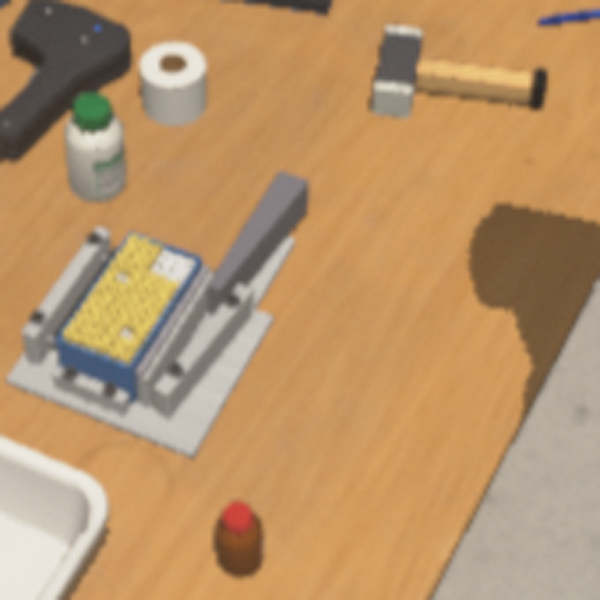

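View pics/c2.png

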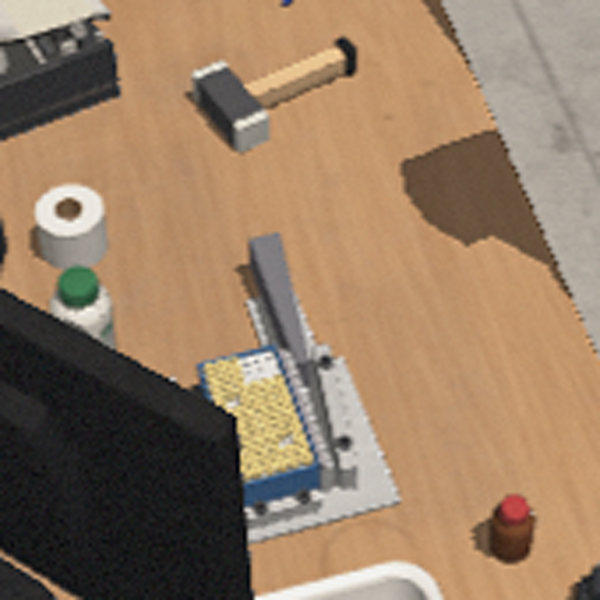

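Run:
```python
from h import *
def rect(P,name):
    r=cv2.minAreaRect(P[:,:2].astype(np.float32)); print(name,len(P),np.round(r[0],4),np.round(r[1],4),round(r[2],2),'zmed',round(np.median(P[:,2]),4))
for n in ['scene','side']:
    z=load(n+'0'); C=cloud(z); P=C.reshape(-1,3); im=z['im'].reshape(-1,3).astype(int)
    ok=np.isfinite(P[:,0])
    def box(x0,x1,y0,y1,z0,z1): return ok&(P[:,0]>x0)&(P[:,0]<x1)&(P[:,1]>y0)&(P[:,1]<y1)&(P[:,2]>z0)&(P[:,2]<z1)
    m=box(.38,.6,-.36,-.18,.012,.06)
    print('mallet xy range',P[m].min(0),P[m].max(0))
    rect(P[m],'mallet all')
    rect(P[box(.505,.6,-.36,-.18,.0335,.06)],'head top')
    h=box(.43,.505,-.36,-.18,.015,.06); rect(P[h],'handle')
    H=P[h]; c=H.mean(0); v=np.linalg.svd((H-c)[:,:2])[2][0]; print('handle dir deg',np.degrees(np.arctan2(v[1],v[0])),c)
    w=box(.5,.6,-.15,.02,.044,.055); rect(P[w],'wedge top')
    print('wedge ymin',np.sort(P[w][:,1])[:5], 'x',P[w][np.argsort(P[w][:,1])[:8],0])
    rect(P[box(.3,.5,.15,.3,.01,.1)],'small bottle')
    rect(P[box(.66,.78,-.08,.06,.05,.12)],'big bottle')
    b=box(.46,.72,.0,.25,.053,.075); rect(P[b],'tipbox')
```

```text
mallet xy range [ 0.41299857 -0.32619175  0.01200619] [ 0.57202055 -0.2275464   0.04168814]
mallet all 564 [ 0.4872 -0.2927] [0.1556 0.0975] 17.66 zmed 0.0314
head top 193 [ 0.5453 -0.2768] [0.0351 0.0924] 17.82 zmed 0.0368
handle 179 [ 0.4678 -0.3019] [0.0837 0.0276] 19.78 zmed 0.0292
handle dir deg -160.04645675089122 [ 0.4675437  -0.29769951  0.02736897]
wedge top 223 [ 0.5516 -0.0344] [0.0283 0.1084] 4.48 zmed 0.0487
wedge ymin [-0.08844174 -0.08841106 -0.08780518 -0.08715334 -0.08632222] x [0.55409738 0.54391404 0.56399859 0.54317182 0.5597677  0.54604
 0.56979658 0.5663793 ]
small bottle 391 [0.3996 0.2671] [0.0457 0.1247] 45.89 zmed 0.041
big bottle 279 [0.7041 0.0087] [0.0482 0.1225] 21.47 zmed 0.0748
tipbox 809 [0.6107 0.0996] [0.104  0.1245] 5.23 zmed 0.0586
mallet xy range [ 0.41413905 -0.32892659  0.01228383] [ 0.57678188 -0.22528689  0.04223254]
mallet all 530 [ 0.4915 -0.2954] [0.157  0.0975] 19.26 zmed 0.0311
head top 176 [ 0.5365 -0.2777] [0.0583 0.0922] 18.22 zmed 0.0358
handle 141 [ 0.4686 -0.3009] [0.08   0.0267] 18.54 zmed 0.0287
handle dir deg 19.1125583914153 [ 0.46740969 -0.29728293  0.02703056]
wedge top 204 [ 0.5568 -0.0348] [0.1071 0.027 ] 89.78 zmed 0.0476
wedge ymin [-0.08831866 -0.08578597 -0.08530051 -0.08462868 -0.08427544] x [0.54878227 0.54616965 0.54313058 0.56214081 0.56532696 0.55936005
 0.56261589 0.56886483]
small bottle 331 [0.4027 0.2681] [0.0392 0.1277] 49.16 zmed 0.0382
big bottle 236 [ 0.7229 -0.0276] [0.0436 0.0468] 82.9 zmed 0.0795
tipbox 653 [0.6002 0.1004] [0.1252 0.0785] 89.12 zmed 0.0582
```

drive_tool(commands="-1 0 -0.5 -1 0;-1 0 -1 -2 0;-1 0 -1.5 -3 0;-1 0 -2 -4 0;-1 0 -2.5 -5 0;-1 0 -3 -6 0;-1 0 -3.5 -7 0;-1 0.5 -4 -8 0.1")

```text
t: 0.82
tool_pos: [0.4427, -0.3471, 0.2218]
tool_rot: [2.04, 0.342, -2.034]
contact_force: [1.0, -0.6, 0.8]
opening: 0.0856
```

drive_tool(commands="-1 0 -0.5 -0.6 0.2;-1 0.4 -0.5 -0.7 0.3;-1 0.4 -0.5 -0.7 0.3;-1 0.4 -0.5 -0.7 0.3")

```text
t: 1.15
tool_pos: [0.4598, -0.3191, 0.2019]
tool_rot: [2.052, 0.325, -2.056]
contact_force: [-0.2, -0.4, 0.4]
opening: 0.0851
```

Run:
```python
from h import *
st(); snap('wrist','w1')
```

```text
t 1.15
q [-7.3940e-01 -8.1000e-02  1.7946e+00 -4.0000e-04  1.4308e+00  5.1940e-01]
tool_pos [ 0.4598 -0.3191  0.2019]
tool_rot [ 2.0517  0.3252 -2.0561]
contact_force [-0.2176 -0.4307  0.3874]
opening 0.0851
[[-0.002  0.307 -0.952]
 [ 0.002 -0.952 -0.307]
 [-1.    -0.002  0.002]]
```

View pics/w1.png

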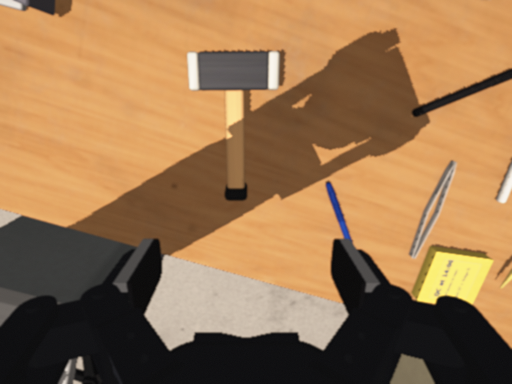

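The wrist view shows the mallet head at columns 188–279, rows 51–90. The handle lies around column 235 and runs down to its butt at row 195, nearly aligned with the tool.

```bash
python3 - <<'E'
from h import *
z=load('w1'); C=cloud(z); P=C.reshape(-1,3); ok=np.isfinite(P[:,0])
def box(x0,x1,y0,y1,z0,z1): return ok&(P[:,0]>x0)&(P[:,0]<x1)&(P[:,1]>y0)&(P[:,1]<y1)&(P[:,2]>z0)&(P[:,2]<z1)
for nm,b in [('head',box(.5,.6,-.36,-.18,.03,.06)),('handle',box(.43,.505,-.36,-.18,.02,.06))]:
    H=P[b]; r=cv2.minAreaRect(H[:,:2].astype(np.float32)); c=H.mean(0); v=np.linalg.svd((H-c)[:,:2],full_matrices=False)[2][0]
    print(nm,b.sum(),r,np.degrees(np.arctan2(v[1],v[0])),c,np.median(H[:,2]))
o=ctrl.get_obs(); Rm=R.from_rotvec(o['tool_rot']).as_matrix()
# two-view check of handle grip height: triangulate head corners scene vs wrist
def ray(z,u,v):
    K=z['K'];T=z['T'];d=T[:3,:3]@np.array([(u-K[0,2])/K[0,0],(v-K[1,2])/K[1,1],1]);return T[:3,3],d/np.linalg.norm(d)
def tri(a,b):
    A=0;B=0
    for p,d in (a,b):
        M=np.eye(3)-np.outer(d,d);A=A+M;B=B+M@p
    return np.linalg.solve(A,B)
E
python3 - <<'E'
import sys;sys.path.insert(0,'.')
import cv2,numpy as np
im=cv2.imread('pics/w1.png');cv2.imwrite('pics/w1c.png',cv2.resize(im[40:210,170:300],(520,600*170//150),interpolation=cv2.INTER_CUBIC)[:600])
E
```

```text
head 3741 ((0.5308587551116943, -0.28110477328300476), (0.06828828155994415, 0.0899667888879776), 17.78945541381836) -71.85368658091434 [ 0.54480002 -0.276924    0.03558602] 0.035879259201933855
handle 1314 ((0.46731096506118774, -0.3023916482925415), (0.08604767173528671, 0.021253682672977448), 19.445518493652344) -160.4187437778916 [ 0.46862845 -0.30220547  0.02962755] 0.02983208741927859
```

drive_tool(commands="-1 0.5 -0.2 -0.6 0.05;-1 1.2 -0.34 -1.05 0.05;-1 2 -0.34 -1.05 0.05;-1 2.8 -0.34 -1.05 0.05;-1 3.4 -0.34 -1.05 0.05;-1 3.5 -0.34 -1.05 0.05;-1 3.5 -0.34 -1.05 0.05")

```text
t: 1.78
tool_pos: [0.4947, -0.2943, 0.0619]
tool_rot: [2.056, 0.319, -2.061]
contact_force: [0.2, -0.7, -0.1]
opening: 0.0852
```

Run:
```python
from h import *
st(); snap('wrist','w2')
z=load('w2'); C=cloud(z); P=C.reshape(-1,3); ok=np.isfinite(P[:,0])
def box(x0,x1,y0,y1,z0,z1): return ok&(P[:,0]>x0)&(P[:,0]<x1)&(P[:,1]>y0)&(P[:,1]<y1)&(P[:,2]>z0)&(P[:,2]<z1)
b=box(.5,.6,-.36,-.18,.0335,.045); H=P[b]; print(cv2.minAreaRect(H[:,:2].astype(np.float32)),np.median(H[:,2]))
```

```text
t 1.7833
q [-6.6590e-01  1.0410e-01  1.8573e+00 -1.0000e-04  1.1837e+00  6.0010e-01]
tool_pos [ 0.4947 -0.2943  0.0619]
tool_rot [ 2.0557  0.3188 -2.0609]
contact_force [ 0.2098 -0.6969 -0.1065]
opening 0.0852
[[-0.003  0.3   -0.954]
 [ 0.002 -0.954 -0.3  ]
 [-1.    -0.003  0.002]]
((0.5466345548629761, -0.27662113308906555), (0.03591257706284523, 0.08963063359260559), 18.356521606445312) 0.035992011698642024
```

View pics/w2.png

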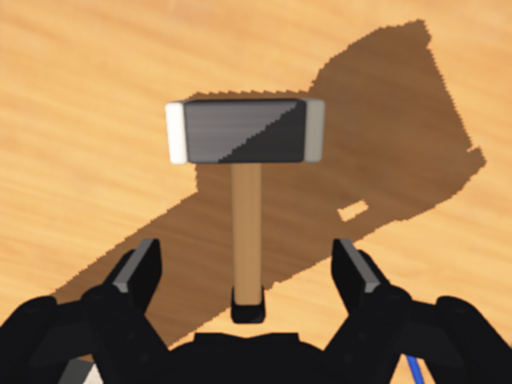

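The handle sits centrally between the fingers, and the head is at rows 98–163. The tool needs about 0.9° of yaw correction before the descent.

drive_tool(commands="-1 0.5 0 -0.07 -0.18;-1 1 0 -0.07 -0.18;-1 1.3 0 -0.07 -0.18;-1 1.42 0 -0.07 -0.18;-1 1.42 0 -0.07 -0.18")

```text
t: 2.25
tool_pos: [0.4988, -0.2935, 0.0066]
tool_rot: [2.047, 0.332, -2.048]
contact_force: [1.0, -0.0, 0.7]
opening: 0.0852
```

drive_tool(commands="1 0 0 0 0;1 0 0 0 0;1 0 0 0 0;1 0 0 0 0;1 0 0 0 0;1 0 0 0 0;1 0 0 0 0;1 0 0 0 0", newtons=110)

```text
t: 2.92
tool_pos: [0.4994, -0.2935, 0.0073]
tool_rot: [2.048, 0.332, -2.046]
contact_force: [-1.6, 0.6, 6.0]
opening: 0.018
```

drive_tool(commands="1 -0.3 0 0 0;1 -1 0 0 0;1 -2 0 0 0;1 -3 0 0 0;1 -3.5 0 0 0;1 -3.5 0 0 0")

```text
t: 3.42
tool_pos: [0.5016, -0.2953, 0.1533]
tool_rot: [2.051, 0.324, -2.036]
contact_force: [1.4, -1.6, -1.2]
opening: 0.0179
```

Run:
```python
from h import *
st(); snap('wrist','w3'); snap('side','side3'); snap('scene','scene3')
```

```text
t 3.4167
q [-0.6598  0.0046  1.795  -0.      1.3309  0.5887]
tool_pos [ 0.5016 -0.2953  0.1533]
tool_rot [ 2.0515  0.3239 -2.036 ]
contact_force [ 1.3638 -1.5838 -1.2008]
opening 0.0179
[[ 0.009  0.317 -0.948]
 [-0.007 -0.948 -0.317]
 [-1.     0.009 -0.006]]
```

View pics/w3.png

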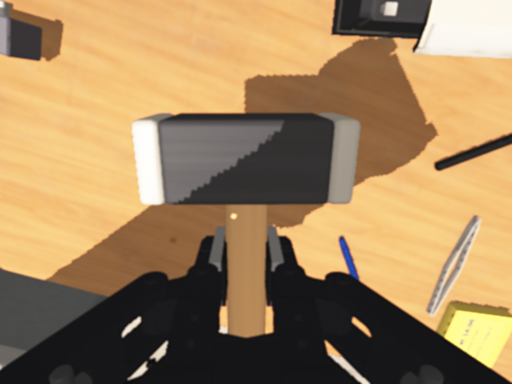

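View pics/side3.png

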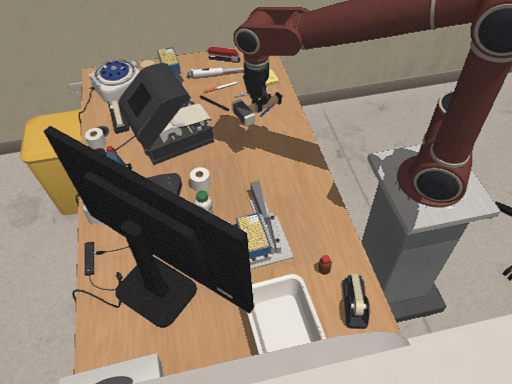

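The mallet is held level: head at rows 112–205, handle between the pads. Next I'll turn it towards the wedge axis and get a wrist view of the wedge.

drive_tool(commands="1 -0.3 -0.5 -0.2 0.5;1 -0.6 -1 -0.4 1.2;1 -0.9 -1.6 -0.5 2;1 -1 -2.2 -0.7 2.8;1 -1 -2.4 -0.8 3.4;1 -1 -2.4 -0.8 3.7;1 -1 -2.4 -0.8 3.7")

```text
t: 4.15
tool_pos: [0.4971, -0.1903, 0.1828]
tool_rot: [-2.214, -0.004, 2.226]
contact_force: [0.2, -0.3, -4.3]
opening: 0.0178
```

Run:
```python
from h import *
st(); snap('wrist','w4')
```

```text
t 4.15
q [-5.0540e-01 -1.3110e-01  1.8735e+00 -1.0000e-04  1.4054e+00  1.0651e+00]
tool_pos [ 0.4971 -0.1903  0.1828]
tool_rot [-2.214  -0.0036  2.2262]
contact_force [ 0.2078 -0.3198 -4.2962]
opening 0.0178
[[-0.005  0.    -1.   ]
 [ 0.003 -1.    -0.   ]
 [-1.    -0.003  0.005]]
```

View pics/w4.png

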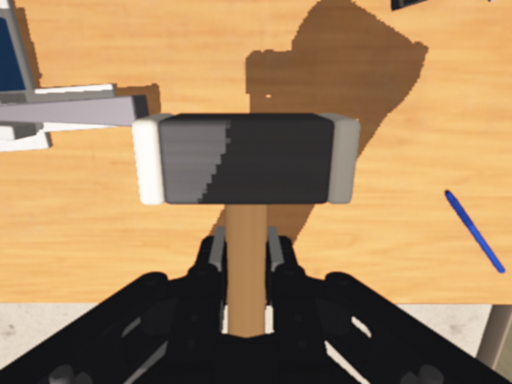

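The wedge's top shows at left, columns 15–147, rows 96–125, with its butt at column ~145. The mallet head is level in the middle. I'll fit the wedge axis from this view.

Run:
```python
from h import *
z=load('w4'); C=cloud(z); P=C.reshape(-1,3); ok=np.isfinite(P[:,0])
def box(x0,x1,y0,y1,z0,z1): return ok&(P[:,0]>x0)&(P[:,0]<x1)&(P[:,1]>y0)&(P[:,1]<y1)&(P[:,2]>z0)&(P[:,2]<z1)
W=P[box(.5,.6,-.12,.03,.043,.055)]
print(len(W),W.min(0),W.max(0),np.median(W[:,2]))
for lo in np.arange(-.09,.02,.01):
    s=W[(W[:,1]>lo)&(W[:,1]<lo+.01)]
    if len(s): print(round(lo,3),len(s),'x',np.round([s[:,0].min(),s[:,0].max()],4),'z',round(np.median(s[:,2]),4))
ys=[];xs=[];xl=[]
for lo in np.arange(-.085,.0,.003):
    s=W[(W[:,1]>lo)&(W[:,1]<lo+.003)]
    if len(s)>3: ys.append(lo+.0015);xs.append(s[:,0].max());xl.append(s[:,0].min())
print('far edge',np.degrees(np.arctan(np.polyfit(ys,xs,1)))[0],np.polyfit(ys,xs,1)); print('near',np.degrees(np.arctan(np.polyfit(ys,xl,1)))[0])
T=P[box(.5,.7,-.05,.06,.003,.013)]
if len(T): print('tongue',T.min(0),T.max(0))
B=P[box(.45,.75,-.02,.1,.035,.075)]; print('parts',B.min(0),B.max(0))
# mallet head in view
b=box(.5,.6,-.27,-.12,.17,.26); H=P[b]; print(b.sum(), H.min(0) if b.any() else '',H.max(0) if b.any() else '')
H=H[H[:,2]>np.median(H[:,2])-.006]; print(cv2.minAreaRect(H[:,:2].astype(np.float32)),np.median(H[:,2]))
S=load('scene0'); C=cloud(S); P=C.reshape(-1,3); ok=np.isfinite(P[:,0])
b=box(.5,.7,.03,.17,.055,.075); print('box rect',cv2.minAreaRect(P[b][:,:2].astype(np.float32)))
```

```text
3080 [ 0.54175864 -0.08762787  0.04308319] [0.56965567 0.02989471 0.05062401] 0.0482406986630432
-0.09 249 x [0.542  0.5697] z 0.0479
-0.08 322 x [0.5418 0.5688] z 0.0482
-0.07 318 x [0.5427 0.5688] z 0.0482
-0.06 302 x [0.5427 0.5679] z 0.0483
-0.05 284 x [0.5436 0.567 ] z 0.0482
-0.04 271 x [0.5437 0.5661] z 0.0482
-0.03 255 x [0.5446 0.5653] z 0.0483
-0.02 241 x [0.5446 0.5653] z 0.0483
-0.01 234 x [0.5454 0.5644] z 0.0483
-0.0 214 x [0.5463 0.5635] z 0.0483
0.01 201 x [0.5464 0.5626] z 0.0483
far edge -4.032058732510533 [-0.0704891   0.56363554]
near 2.522963096326677
tongue [ 0.51141791 -0.04997264  0.00303148] [0.65534902 0.05982201 0.01297723]
parts [ 0.52711491 -0.01997475  0.03505898] [0.59046958 0.04951479 0.05062314]
38561 [ 0.50000197 -0.24798408  0.17751297] [ 0.56580676 -0.13325408  0.25999997]
((0.5328336358070374, -0.19056081771850586), (0.06576656550168991, 0.11472992599010468), 0.1392229199409485) 0.21185982175664844
box rect ((0.6123112440109253, 0.0990244448184967), (0.09722736477851868, 0.12333521991968155), 2.6991496086120605)
```

The wedge yaw is about +4°, with the butt centre near (0.556, -0.088, 0.028). I'll move to a standoff 25 mm behind the butt.

drive_tool(commands="1 0.5 -0.3 -0.2 -0.4;1 1.1 -0.71 -0.34 -0.8;1 1.8 -0.71 -0.34 -0.8;1 2.5 -0.71 -0.34 -0.8;1 3.2 -0.71 -0.34 -0.8;1 3.7 -0.71 -0.34 -0.8;1 4 -0.71 -0.34 -0.8;1 4 -0.71 -0.34 -0.8")

```text
t: 4.87
tool_pos: [0.5089, -0.1624, 0.0216]
tool_rot: [2.179, 0.08, -2.197]
contact_force: [-0.3, 0.9, -4.0]
opening: 0.0177
```

Run:
```python
from h import *
st(); snap('wrist','w5'); snap('scene','scene5')
z=load('w5'); C=cloud(z); P=C.reshape(-1,3); ok=np.isfinite(P[:,0])
def box(x0,x1,y0,y1,z0,z1): return ok&(P[:,0]>x0)&(P[:,0]<x1)&(P[:,1]>y0)&(P[:,1]<y1)&(P[:,2]>z0)&(P[:,2]<z1)
W=P[box(.5,.6,-.1,.03,.043,.055)]; print(W.min(0),W.max(0))
ys=[];xs=[]
for lo in np.arange(-.085,.0,.003):
    s=W[(W[:,1]>lo)&(W[:,1]<lo+.003)]
    if len(s)>3: ys.append(lo+.0015);xs.append(s[:,0].max())
if ys: print(np.polyfit(ys,xs,1))
s=W[W[:,1]<-.08]; print('butt x',s[:,0].min(),s[:,0].max())
H=P[box(.5,.62,-.22,-.105,.035,.06)]; print(cv2.minAreaRect(H[:,:2].astype(np.float32)),np.median(H[:,2]))
im=load('scene5')['im']; cv2.imwrite('pics/c5.png',cv2.resize(im[140:290,200:350],(600,600),interpolation=cv2.INTER_CUBIC))
```

```text
t 4.8667
q [-4.4820e-01  7.4000e-02  1.9679e+00 -1.0000e-04  1.1089e+00  1.0537e+00]
tool_pos [ 0.5089 -0.1624  0.0216]
tool_rot [ 2.1794  0.0801 -2.1974]
contact_force [-0.3167  0.8679 -3.9795]
opening 0.0177
[[-0.008  0.069 -0.998]
 [ 0.004 -0.998 -0.069]
 [-1.    -0.005  0.008]]
[ 0.54152253 -0.08852306  0.0430034 ] [ 0.57003699 -0.05663583  0.05033181]
[-0.44170822  0.53606229]
butt x 0.5415225318860308 0.5700369931617507
((0.538360059261322, -0.15994545817375183), (0.07813673466444016, 0.09036190807819366), 3.9563939571380615) 0.04962880562770562
```

View pics/w5.png

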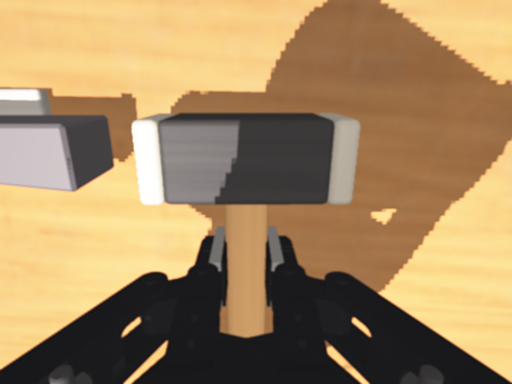

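View pics/c5.png

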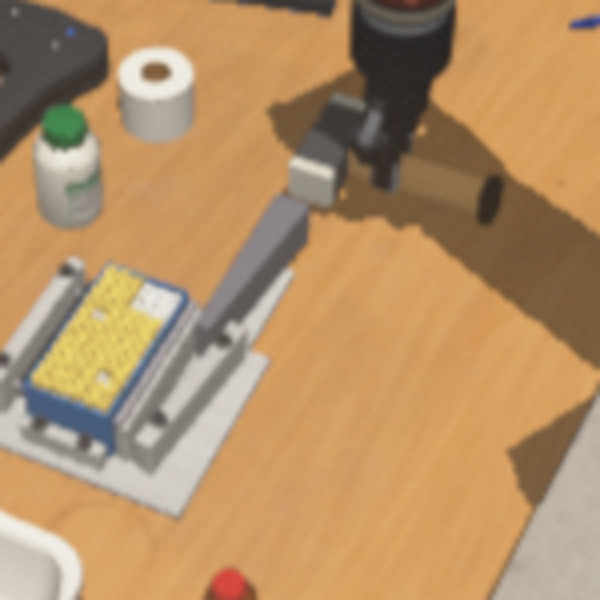

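The mallet's striking face is about 25 mm short of the wedge butt (wrist view: face at column 135, butt at columns 70–110), and aligned with it. First tap, gently.

drive_tool(commands="1 0 -0.25 -0.05 0;1 0 -0.45 -0.05 0;1 0 -0.55 -0.05 0;1 0 -0.62 -0.05 0;1 0 -0.68 -0.05 0;1 0 -0.74 -0.05 0;1 0 -0.8 -0.05 0;1 0 -0.86 -0.05 0")

```text
t: 5.63
tool_pos: [0.5121, -0.1291, 0.0266]
tool_rot: [2.186, 0.075, -2.186]
contact_force: [0.0, -0.5, -3.1]
opening: 0.0181
```

Run:
```python
from h import *
st(); snap('wrist','w6')
```

```text
t 5.6333
q [-3.8780e-01  4.6400e-02  1.9871e+00 -1.0000e-04  1.1078e+00  1.1140e+00]
tool_pos [ 0.5121 -0.1291  0.0266]
tool_rot [ 2.1864  0.0752 -2.1858]
contact_force [ 0.0154 -0.4597 -3.11  ]
opening 0.0181
[[ 0.     0.069 -0.998]
 [-0.    -0.998 -0.069]
 [-1.     0.    -0.   ]]
```

View pics/w6.png

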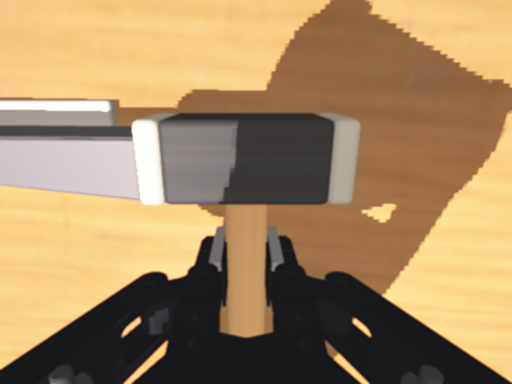

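In contact: the butt is at the white face, column ~137, and the wedge has moved by about 8 mm. I'll carry on with the same stroke while lowering a little, then draw back.

drive_tool(commands="1 0.03 -0.08 0 0;1 0.06 -0.17 0 0;1 0.09 -0.26 0 0;1 0.1 -0.35 0 0;1 0.12 -0.44 0 0;1 0.12 -0.53 0 0;1 0.12 -0.62 0 0;1 0.12 -0.71 0 0")

```text
t: 6.35
tool_pos: [0.51, -0.1004, 0.0216]
tool_rot: [2.186, 0.076, -2.186]
contact_force: [-0.5, -0.1, -2.5]
opening: 0.018
```

drive_tool(commands="1 0 0.15 0 0;1 0 0.4 0 0;1 0 0.5 0 0;1 0 0.5 0 0")

```text
t: 6.68
tool_pos: [0.5119, -0.1223, 0.022]
tool_rot: [2.188, 0.073, -2.186]
contact_force: [1.2, 0.5, -3.0]
opening: 0.0176
```

Run:
```python
from h import *
st(); snap('wrist','w7'); snap('scene','scene7')
im=load('scene7')['im']; cv2.imwrite('pics/c7.png',cv2.resize(im[140:290,200:350],(600,600),interpolation=cv2.INTER_CUBIC))
z=load('w7'); C=cloud(z); P=C.reshape(-1,3); ok=np.isfinite(P[:,0])
def box(x0,x1,y0,y1,z0,z1): return ok&(P[:,0]>x0)&(P[:,0]<x1)&(P[:,1]>y0)&(P[:,1]<y1)&(P[:,2]>z0)&(P[:,2]<z1)
W=P[box(.5,.6,-.1,.06,.043,.055)]; print(W.min(0),W.max(0))
T=P[box(.5,.6,-.1,.06,.003,.013)]; print(T.min(0),T.max(0))
```

```text
t 6.6833
q [-3.7580e-01  4.9300e-02  1.9932e+00 -3.0000e-04  1.0981e+00  1.1276e+00]
tool_pos [ 0.5119 -0.1223  0.022 ]
tool_rot [ 2.1876  0.0732 -2.1859]
contact_force [ 1.1974  0.5254 -2.9957]
opening 0.0176
[[ 0.001  0.067 -0.998]
 [-0.001 -0.998 -0.067]
 [-1.     0.001 -0.001]]
[ 0.51695778 -0.09999785  0.04300054] [ 0.57889401 -0.01516551  0.05377159]
[ 0.50359414 -0.0548288   0.00304328] [0.58017347 0.01199345 0.01298358]
```

View pics/w7.png

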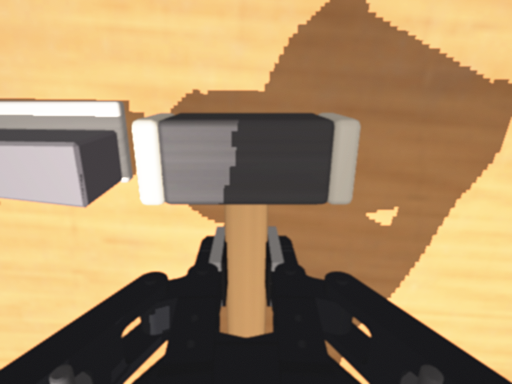

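View pics/c7.png

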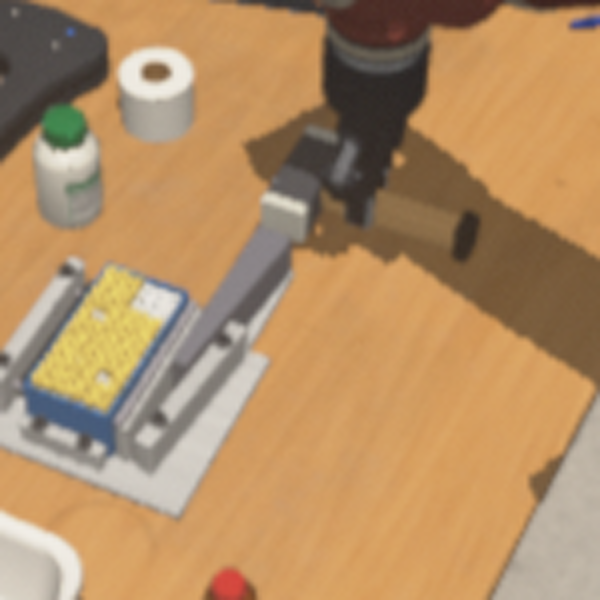

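First tap done: the wedge stands clear of the mallet, with its butt at columns 85–120 in the wrist view. It has advanced ~38 mm and is straight on the tongue. Second tap follows.

drive_tool(commands="1 0 -0.25 0 0;1 0 -0.4 0 0;1 0 -0.5 0 0;1 0 -0.6 0 0;1 0 -0.7 0 0;1 0 -0.8 0 0;1 0 -0.9 0 0;1 0 -1 0 0")

```text
t: 7.45
tool_pos: [0.5088, -0.0806, 0.0217]
tool_rot: [2.186, 0.075, -2.186]
contact_force: [0.7, -0.7, -2.8]
opening: 0.0178
```

drive_tool(commands="1 0 -0.03 0 0;1 0 -0.06 0 0;1 0 -0.09 0 0;1 0 -0.12 0 0")

```text
t: 7.78
tool_pos: [0.5085, -0.0762, 0.0217]
tool_rot: [2.187, 0.075, -2.186]
contact_force: [1.3, -0.1, -3.2]
opening: 0.018
```

drive_tool(commands="1 0 0.1 0 0;1 0 0.3 0 0;1 0 0.4 0 0;1 0 0.4 0 0;1 0 0.4 0 0")

```text
t: 8.2
tool_pos: [0.5095, -0.0926, 0.0216]
tool_rot: [2.187, 0.075, -2.187]
contact_force: [1.3, -1.0, -2.7]
opening: 0.0178
```

Run:
```python
from h import *
st(); snap('wrist','w8')
z=load('w8'); C=cloud(z); P=C.reshape(-1,3); ok=np.isfinite(P[:,0])
def box(x0,x1,y0,y1,z0,z1): return ok&(P[:,0]>x0)&(P[:,0]<x1)&(P[:,1]>y0)&(P[:,1]<y1)&(P[:,2]>z0)&(P[:,2]<z1)
W=P[box(.53,.58,-.04,.06,.045,.0505)]; print(W.min(0),W.max(0))
H=P[box(.5,.62,-.16,-.04,.035,.06)]; print(cv2.minAreaRect(H[:,:2].astype(np.float32)),np.median(H[:,2]))
```

```text
t 8.2
q [-3.2360e-01  3.1000e-02  2.0129e+00  2.0000e-04  1.0980e+00  1.1790e+00]
tool_pos [ 0.5095 -0.0926  0.0216]
tool_rot [ 2.1867  0.0748 -2.1871]
contact_force [ 1.3442 -0.9612 -2.6939]
opening 0.0178
[[-0.     0.068 -0.998]
 [ 0.    -0.998 -0.068]
 [-1.    -0.     0.   ]]
[ 0.53707285 -0.02857998  0.04500401] [0.56575441 0.01357909 0.0501447 ]
((0.5385675430297852, -0.09014285355806351), (0.07844260334968567, 0.09019400179386139), 4.027874946594238) 0.049997533228990046
```

View pics/w8.png

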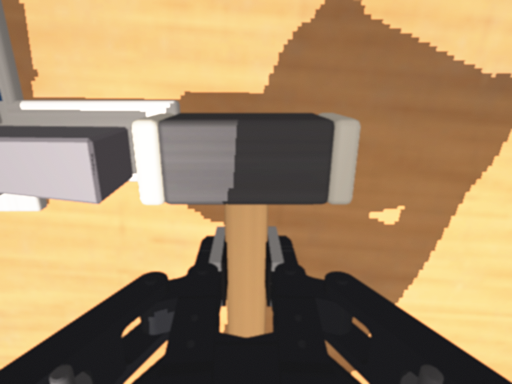

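Second tap done: the butt is now at y≈-0.028, columns 95–130 in the wrist view, clear of the face. The third stroke goes in small felt steps.

drive_tool(commands="1 0 -0.25 0.08 0;1 0 -0.36 0.08 0;1 0 -0.41 0.08 0;1 0 -0.45 0.08 0;1 0 -0.49 0.08 0;1 0 -0.53 0.08 0;1 0 -0.57 0.08 0;1 0 -0.61 0.08 0")

```text
t: 8.92
tool_pos: [0.5048, -0.068, 0.0218]
tool_rot: [2.187, 0.075, -2.186]
contact_force: [0.5, -0.5, -3.0]
opening: 0.0179
```

drive_tool(commands="1 0 -0.025 0 0;1 0 -0.05 0 0;1 0 -0.075 0 0;1 0 -0.1 0 0")

```text
t: 9.25
tool_pos: [0.5045, -0.064, 0.0217]
tool_rot: [2.186, 0.075, -2.186]
contact_force: [0.8, -0.9, -2.7]
opening: 0.0177
```

drive_tool(commands="1 0 -0.025 0 0;1 0 -0.05 0 0;1 0 -0.075 0 0;1 0 -0.1 0 0")

```text
t: 9.58
tool_pos: [0.5043, -0.0601, 0.0218]
tool_rot: [2.187, 0.075, -2.186]
contact_force: [1.6, -2.2, -3.7]
opening: 0.0181
```

drive_tool(commands="1 0 -0.02 0 0;1 0 -0.04 0 0;1 0 -0.06 0 0;1 0 -0.06 0 0")

```text
t: 9.92
tool_pos: [0.5039, -0.0574, 0.0217]
tool_rot: [2.186, 0.076, -2.186]
contact_force: [0.2, -2.4, -3.0]
opening: 0.0176
```

drive_tool(commands="1 0 -0.02 0 0;1 0 -0.04 0 0;1 0 -0.06 0 0;1 0 -0.06 0 0")

```text
t: 10.25
tool_pos: [0.5037, -0.055, 0.0216]
tool_rot: [2.186, 0.076, -2.186]
contact_force: [0.8, -2.9, -2.9]
opening: 0.018
```

drive_tool(commands="1 0 -0.02 0 0;1 0 -0.04 0 0;1 0 -0.06 0 0;1 0 -0.06 0 0")

```text
t: 10.58
tool_pos: [0.5035, -0.0526, 0.0216]
tool_rot: [2.186, 0.076, -2.186]
contact_force: [0.6, -1.0, -2.5]
opening: 0.0178
```

drive_tool(commands="1 0 -0.02 0 0;1 0 -0.04 0 0;1 0 -0.05 0 0;1 0 -0.05 0 0")

```text
t: 10.92
tool_pos: [0.5034, -0.0506, 0.0216]
tool_rot: [2.186, 0.076, -2.186]
contact_force: [1.4, -1.2, -3.3]
opening: 0.0177
```

drive_tool(commands="1 0 -0.02 0 0;1 0 -0.04 0 0;1 0 -0.06 0 0;1 0 -0.06 0 0")

```text
t: 11.25
tool_pos: [0.5033, -0.0483, 0.0217]
tool_rot: [2.186, 0.076, -2.186]
contact_force: [1.9, -1.8, -3.6]
opening: 0.0177
```

drive_tool(commands="1 0 -0.02 0 0;1 0 -0.04 0 0;1 0 -0.06 0 0;1 0 -0.06 0 0")

```text
t: 11.58
tool_pos: [0.5032, -0.0465, 0.0217]
tool_rot: [2.186, 0.074, -2.185]
contact_force: [1.4, -5.7, -3.7]
opening: 0.018
```

Run:
```python
from h import *
st(); snap('wrist','w9')
```

```text
t 11.5833
q [-2.3880e-01  1.2000e-03  2.0428e+00 -1.2000e-03  1.0969e+00  1.2635e+00]
tool_pos [ 0.5032 -0.0465  0.0217]
tool_rot [ 2.186   0.0742 -2.1854]
contact_force [ 1.3912 -5.7254 -3.7155]
opening 0.018
[[ 0.     0.069 -0.998]
 [-0.001 -0.998 -0.069]
 [-1.     0.001 -0.   ]]
```

View pics/w9.png

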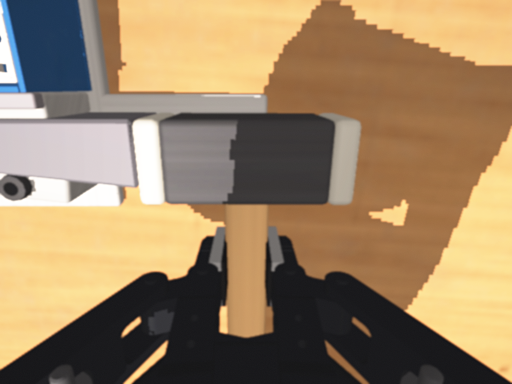

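The push force is now rising (5.7 N), with the butt against the face at column ~135 and everything straight. I'll feel forward 1 mm at a time.

drive_tool(commands="1 0 -0.02 0 0;1 0 -0.03 0 0;1 0 -0.03 0 0")

```text
t: 11.88
tool_pos: [0.5033, -0.0458, 0.0219]
tool_rot: [2.186, 0.073, -2.185]
contact_force: [1.2, -6.8, -3.7]
opening: 0.0178
```

drive_tool(commands="1 0 -0.02 0 0;1 0 -0.03 0 0;1 0 -0.03 0 0")

```text
t: 12.13
tool_pos: [0.5032, -0.045, 0.022]
tool_rot: [2.186, 0.072, -2.184]
contact_force: [0.8, -9.4, -3.0]
opening: 0.0179
```

Now I'll draw back and then tap again.

drive_tool(commands="1 0 0.15 0 0;1 0 0.3 0 0;1 0 0.3 0 0;1 0 0.3 0 0;1 0 0.3 0 0")

```text
t: 12.55
tool_pos: [0.5034, -0.0552, 0.0214]
tool_rot: [2.186, 0.076, -2.187]
contact_force: [0.2, 0.2, -3.3]
opening: 0.0177
```

Run:
```python
from h import *
st(); snap('wrist','w10')
z=load('w10'); C=cloud(z); P=C.reshape(-1,3); ok=np.isfinite(P[:,0])
def box(x0,x1,y0,y1,z0,z1): return ok&(P[:,0]>x0)&(P[:,0]<x1)&(P[:,1]>y0)&(P[:,1]<y1)&(P[:,2]>z0)&(P[:,2]<z1)
W=P[box(.53,.57,-.008,.05,.045,.0505)]; print(W.min(0),W.max(0))
H=P[box(.5,.62,-.13,-.005,.035,.06)]; print(cv2.minAreaRect(H[:,:2].astype(np.float32)),np.median(H[:,2]))
```

```text
t 12.55
q [-2.5660e-01  5.2000e-03  2.0395e+00  6.0000e-04  1.0977e+00  1.2448e+00]
tool_pos [ 0.5034 -0.0552  0.0214]
tool_rot [ 2.1859  0.0764 -2.1874]
contact_force [ 0.1711  0.2133 -3.3262]
opening 0.0177
[[-0.001  0.069 -0.998]
 [ 0.001 -0.998 -0.069]
 [-1.    -0.001  0.001]]
[ 0.53281044 -0.0079989   0.04500982] [0.56998646 0.0499883  0.05047028]
((0.5355285406112671, -0.052711233496665955), (0.07247933745384216, 0.09033361077308655), 4.114583969116211) 0.04972890465869793
```

View pics/w10.png

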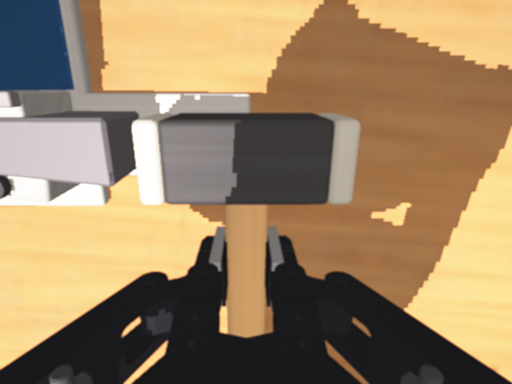

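The mallet is clear of the wedge (gap at columns 110–135). Final tap, by feel, aiming for about 15–20 N.

drive_tool(commands="1 0 -0.15 0 0;1 0 -0.22 0 0;1 0 -0.26 0 0;1 0 -0.29 0 0;1 0 -0.31 0 0;1 0 -0.33 0 0;1 0 -0.34 0 0;1 0 -0.34 0 0")

```text
t: 13.27
tool_pos: [0.5028, -0.0441, 0.0219]
tool_rot: [2.183, 0.07, -2.184]
contact_force: [-2.4, -10.2, -2.7]
opening: 0.0178
```

drive_tool(commands="1 0 -0.02 0 0;1 0 -0.04 0 0;1 0 -0.04 0 0")

```text
t: 13.52
tool_pos: [0.5027, -0.043, 0.022]
tool_rot: [2.183, 0.069, -2.184]
contact_force: [-0.8, -11.8, -4.5]
opening: 0.0179
```

drive_tool(commands="1 0 -0.02 0 0;1 0 -0.04 0 0;1 0 -0.04 0 0")

```text
t: 13.77
tool_pos: [0.5027, -0.042, 0.0221]
tool_rot: [2.183, 0.067, -2.183]
contact_force: [-1.8, -14.2, -3.4]
opening: 0.0176
```

drive_tool(commands="1 0 -0.02 0 0;1 0 -0.03 0 0;1 0 -0.03 0 0")

```text
t: 14.02
tool_pos: [0.5027, -0.0413, 0.0222]
tool_rot: [2.182, 0.066, -2.182]
contact_force: [-2.0, -15.9, -3.2]
opening: 0.0179
```

drive_tool(commands="1 0 -0.02 0 0;1 0 -0.04 0 0;1 0 -0.04 0 0")

```text
t: 14.27
tool_pos: [0.5027, -0.0402, 0.0223]
tool_rot: [2.182, 0.065, -2.182]
contact_force: [-2.5, -18.3, -2.4]
opening: 0.0179
```

drive_tool(commands="1 0 -0.02 0 0;1 0 -0.03 0 0;1 0 -0.03 0 0")

```text
t: 14.52
tool_pos: [0.5027, -0.0395, 0.0223]
tool_rot: [2.182, 0.063, -2.181]
contact_force: [-2.8, -19.4, -2.2]
opening: 0.0181
```

drive_tool(commands="1 0 0.15 0 0;1 0 0.3 0 0;1 0 0.4 0 0;1 0 0.4 0 0;1 0 0.4 0 0")

```text
t: 14.93
tool_pos: [0.5034, -0.0505, 0.0215]
tool_rot: [2.186, 0.076, -2.187]
contact_force: [0.7, -0.6, -3.5]
opening: 0.0181
```

Run:
```python
from h import *
st(); snap('wrist','w11')
```

```text
t 14.9333
q [-2.4750e-01  3.3000e-03  2.0412e+00  5.0000e-04  1.0975e+00  1.2540e+00]
tool_pos [ 0.5034 -0.0505  0.0215]
tool_rot [ 2.1863  0.0761 -2.1867]
contact_force [ 0.6922 -0.6002 -3.5078]
opening 0.0181
[[-0.     0.069 -0.998]
 [ 0.001 -0.998 -0.069]
 [-1.    -0.001  0.   ]]
```

View pics/w11.png

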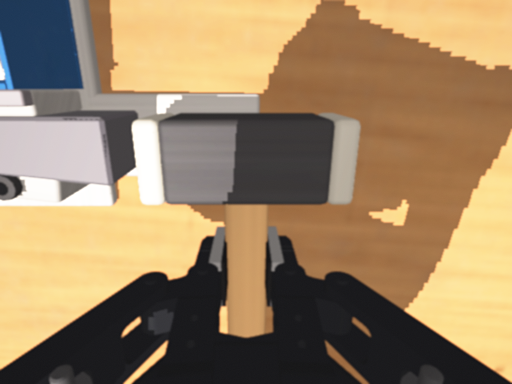

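drive_tool(commands="1 0 -0.15 0 0;1 0 -0.25 0 0;1 0 -0.3 0 0;1 0 -0.33 0 0;1 0 -0.35 0 0;1 0 -0.37 0 0;1 0 -0.37 0 0;1 0 -0.37 0 0")

```text
t: 15.65
tool_pos: [0.5023, -0.0397, 0.022]
tool_rot: [2.181, 0.066, -2.183]
contact_force: [-3.2, -17.2, -2.1]
opening: 0.0176
```

At 17 N the mallet is at the same place as before, so the wedge no longer advances. I'll draw back and carry the mallet to clear table.

drive_tool(commands="1 0 0.2 0 0;1 0 0.6 0 0;1 -0.3 1.2 0 0;1 -0.6 2 0 0;1 -0.6 3 0 0;1 -0.6 4 0 0;1 -0.6 4.8 0 0;1 -0.6 5 0 0")

```text
t: 16.32
tool_pos: [0.5171, -0.2398, 0.0466]
tool_rot: [2.189, 0.069, -2.184]
contact_force: [-0.1, 1.0, -2.6]
opening: 0.018
```

drive_tool(commands="1 0 0 0 0;1 0.4 0 0 0;1 0.7 0 0 0;1 0.7 0 0 0")

```text
t: 16.65
tool_pos: [0.5136, -0.2323, 0.0139]
tool_rot: [2.181, 0.082, -2.194]
contact_force: [-1.2, 0.5, -3.3]
opening: 0.0176
```

Run:
```python
from h import *
st(); snap('wrist','w12')
z=load('w12'); C=cloud(z); P=C.reshape(-1,3); ok=np.isfinite(P[:,0])
def box(x0,x1,y0,y1,z0,z1): return ok&(P[:,0]>x0)&(P[:,0]<x1)&(P[:,1]>y0)&(P[:,1]<y1)&(P[:,2]>z0)&(P[:,2]<z1)
t=box(.4,.7,-.35,-.1,-.01,.01); print('table z',np.median(P[t][:,2]))
H=P[box(.53,.62,-.32,-.15,.035,.07)]; print(cv2.minAreaRect(H[:,:2].astype(np.float32)),np.median(H[:,2]))
A=np.c_[H[:,:2],np.ones(len(H))]; print('tilt',np.linalg.lstsq(A,H[:,2],rcond=None)[0])
```

```text
t 16.65
q [-5.5710e-01  1.5050e-01  1.8997e+00  6.0000e-04  1.0990e+00  9.4280e-01]
tool_pos [ 0.5136 -0.2323  0.0139]
tool_rot [ 2.1811  0.0824 -2.1943]
contact_force [-1.1934  0.4738 -3.2763]
opening 0.0176
[[-0.006  0.071 -0.997]
 [ 0.004 -0.997 -0.071]
 [-1.    -0.005  0.006]]
table z 0.00014858427239566874
((0.5547972917556763, -0.22936207056045532), (0.05458208546042442, 0.09035073965787888), 3.984389543533325) 0.042053509562037655
tilt [0.02662357 0.00427875 0.02771234]
```

View pics/w12.png

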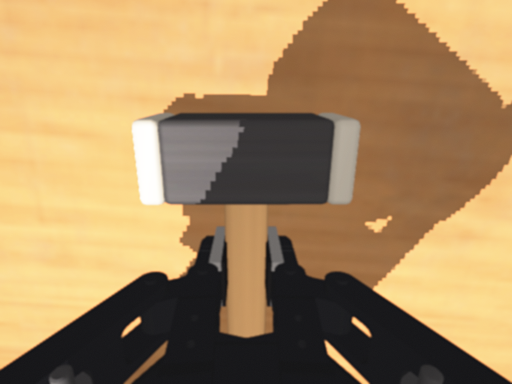

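The mallet is level over clear table, with its underside ~6 mm up. Lowering it now.

drive_tool(commands="1 0.05 0 0 0;1 0.1 0 0 0;1 0.15 0 0 0;1 0.15 0 0 0;1 0.15 0 0 0")

```text
t: 17.12
tool_pos: [0.5164, -0.2355, 0.0119]
tool_rot: [2.186, 0.076, -2.186]
contact_force: [-0.1, -0.6, -2.1]
opening: 0.0178
```

drive_tool(commands="1 0.03 0 0 0;1 0.06 0 0 0;1 0.09 0 0 0;1 0.11 0 0 0;1 0.11 0 0 0")

```text
t: 17.53
tool_pos: [0.5163, -0.2356, 0.0074]
tool_rot: [2.186, 0.076, -2.186]
contact_force: [-0.7, 0.5, -1.5]
opening: 0.0179
```

drive_tool(commands="1 0.015 0 0 0;1 0.03 0 0 0;1 0.03 0 0 0")

```text
t: 17.78
tool_pos: [0.5164, -0.2357, 0.0074]
tool_rot: [2.186, 0.076, -2.187]
contact_force: [-5.7, 2.5, 6.6]
opening: 0.018
```

Touched down (+6.6 N). Opening gradually.

drive_tool(commands="0.4 0 0 0 0;0 0 0 0 0;-0.5 0 0 0 0;-1 0 0 0 0;-1 0 0 0 0;-1 0 0 0 0;-1 0 0 0 0;-1 0 0 0 0")

```text
t: 18.45
tool_pos: [0.5162, -0.2355, 0.006]
tool_rot: [2.186, 0.076, -2.186]
contact_force: [-0.2, 0.1, -0.8]
opening: 0.0855
```

drive_tool(commands="-1 -0.3 0 0 0;-1 -0.8 0 0 0;-1 -1.5 0 0 0;-1 -2.3 0 0 0;-1 -3 0 0 0;-1 -3.8 0 0 0;-1 -4 0 0 0;-1 -4 0 0 0")

```text
t: 19.12
tool_pos: [0.5183, -0.2368, 0.1711]
tool_rot: [2.192, 0.07, -2.176]
contact_force: [0.5, -0.4, -0.2]
opening: 0.0855
```

Run:
```python
from h import *
st(); snap('wrist','w13'); snap('scene','scene13'); snap('side','side13')
z=load('w13'); C=cloud(z); P=C.reshape(-1,3); ok=np.isfinite(P[:,0])
def box(x0,x1,y0,y1,z0,z1): return ok&(P[:,0]>x0)&(P[:,0]<x1)&(P[:,1]>y0)&(P[:,1]<y1)&(P[:,2]>z0)&(P[:,2]<z1)
H=P[box(.53,.62,-.32,-.15,.033,.06)]; print(cv2.minAreaRect(H[:,:2].astype(np.float32)),np.median(H[:,2]))
A=np.c_[H[:,:2],np.ones(len(H))]; print('tilt',np.linalg.lstsq(A,H[:,2],rcond=None)[0])
im=load('scene13')['im']; cv2.imwrite('pics/c13.png',cv2.resize(im[130:310,180:360],(600,600),interpolation=cv2.INTER_CUBIC))
z=load('scene13'); C=cloud(z); P=C.reshape(-1,3); ok=np.isfinite(P[:,0])
W=P[box(.525,.575,-.05,.15,.045,.0505)]; print('wedge/jaw',W.min(0),W.max(0))
for l in [(258,286),(217,172)]: print(pt(load('scene0'),*l),pt(z,*l))
```

```text
t 19.1167
q [-0.5591 -0.0389  1.8072 -0.      1.3648  0.9424]
tool_pos [ 0.5183 -0.2368  0.1711]
tool_rot [ 2.1915  0.0705 -2.1762]
contact_force [ 0.5126 -0.3817 -0.1924]
opening 0.0855
[[ 0.007  0.069 -0.998]
 [-0.004 -0.998 -0.069]
 [-1.     0.005 -0.007]]
((0.5667737126350403, -0.23139382898807526), (0.03527069836854935, 0.08992056548595428), 3.9640767574310303) 0.03594914222314938
tilt [-0.00500372  0.00045016  0.03885135]
wedge/jaw [0.52803288 0.00678017 0.04501244] [0.5747916  0.14986152 0.05047831]
[0.42771937 0.22813422 0.06256974] [0.4281026  0.22746588 0.06127913]
[ 0.71210243 -0.03004726  0.09726835] [ 0.711109   -0.02873412  0.09886355]
```

View pics/c13.png

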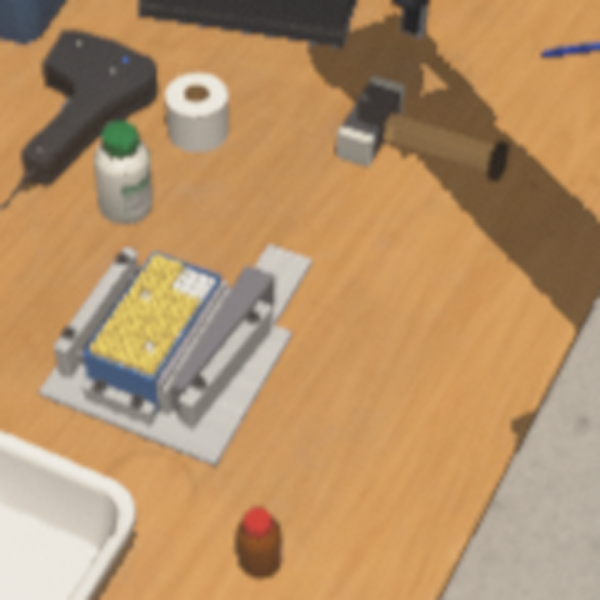

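View pics/w13.png

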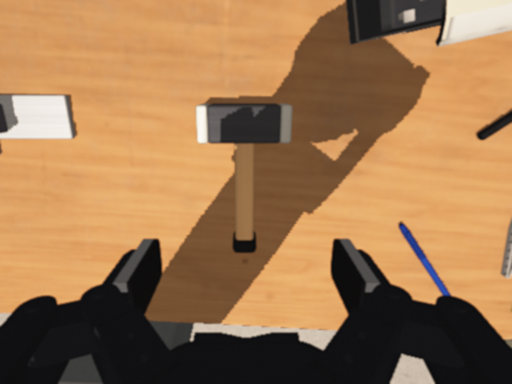

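The mallet lies flat (head top 36 mm, no tilt) and released, far from the holder. The wedge is straight in its slot and both bottles stand where they were.

```bash
python3 -c "
from station import ctrl
print(ctrl.finish_job())"
```

```text
the job is handed in; nothing more can be done
None
```

The tip box should now be clamped: I drove the wedge in with the mallet until it stopped advancing, then handed the job in at about 19 s. The clamping force on the box can't be read directly. I judge it from the push force, which exceeded the 15 N you gave as tight.

- **Taps:** I gave five separate taps and drew back after each. The first two advanced the wedge about 38 mm and 23 mm, and the third went on until it began to jam, at about 9 N. The fourth was felt forward to about 19 N. The fifth, a check tap, pushed 17 N and stopped at the same place as the fourth, so the wedge had stopped advancing.
- **Limits:** The highest force read was about 19 N, against the 35 N limit. That is from readings at the end of each move, so a brief spike in between would not show.
- **Mallet:** It lies flat and released on clear table at about (0.567, -0.231). Its head top measures 36 mm with no visible tilt, and the open gripper is about 17 cm above the table.
- **Wedge and bottles:** In the last picture the wedge looks straight and down in its slot. Spot checks on both bottles agree with the first picture to about 2 mm, which is as good as the camera calibration.

No check failed or disagreed.

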